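# Seat the gauge tray and draw the plug gauge half out

## Task

Slide the gauge tray, with everything on it, into the slotted holder on the rod-maker's bench until it is fully home against the end stop. Then draw the plug gauge with the tall handle straight up until about half of its steel shank is out of the block, without forcing it sideways, and finish while still holding it there in the gripper. Leave the other gauge seated, the brass ring on the tray and the other things on the bench where they are.

Things in the scene. Friction and masses are not known exactly. Their poses are not given: they have to be found in the camera images.
- tray: loose tray, about 0.5 kg empty: plywood board 180 (x) x 130 (y) x 12 thick, slides flat on the bench. Origin: centre of the underside, z up; +x is the end that enters the holder first. Fixed on it: a grip post near the -x end and a gauge block.
- tray_grip (a point): centre of the tray's dark wooden grip post, at tray x -70, y 0, 40 above the underside. The post is 36 (x) x 24 (y), from the board (12) up to 54 above the bench; grip it from above across its 24 mm width (tray y). Axes as the tray's.
- block_top (a point): centre of the top of the wooden gauge block, at tray x +35, y 0, 84 above the underside. Block 50 (x) x 110 (y) x 72 tall, with two vertical bores 15.2 dia, 72 deep, at tray x +35, y +30 and y -30; the tall gauge starts in either.
- holder: fixed holder on the bench: two dark wooden rails along x with steel lips, and an end stop. Origin on the bench exactly where the tray's origin lies when fully home; the axes then agree. The tray enters along +x until its end meets the stop face at x +90 (stop 30 high). Outside 170 wide, 190 over the lead-ins; rails 26 high.
- holder_mouth (a point): middle of the mouth at bench level, holder x -30, where the straight rails begin (they run to x +90). Inner faces 134 apart (2 mm play each side of the tray); flared lead-ins reach out to x -70. Steel lips 120 apart reach 7 mm over the tray's edges, undersides 16 above the bench (4 over the board).
- gauge_tall: loose plug gauge with the TALL wooden handle, about 0.13 kg, standing in one bore: round handle 22 dia x 52 tall above a steel shank 14 dia x 70 long. Origin on its axis at the handle's underside (the shoulder), which rests on the block's top (84 above the bench) when fully in; z up along the axis. Not attached: it is held only by the bore and falls back if let go.
- gauge_short: loose plug gauge with the SHORT, wide wooden handle 34 dia x 24 tall, same shank 14 dia x 70, standing in the other bore 60 mm away. Origin at the shoulder, as above. To be left seated.
- ferrule: loose brass ring 28 dia x 16 tall, resting on the tray's board between the grip post and the block. Origin: centre of its underside.
- glue_jar: bystander, loose on the bench, to be left alone: round glue jar with white lid, 60 dia x 75 tall (mm). Origin at its underside or on its axis.
- spool: bystander, loose on the bench, to be left alone: small wooden thread spool, 40 dia x 42 tall (mm). Origin at its underside or on its axis.
- brush: bystander, loose on the bench, to be left alone: small hand brush lying down (mm). Origin at its underside or on its axis.
- hammer: bystander, loose on the bench, to be left alone: small hammer lying down (mm). Origin at its underside or on its axis.
- plane: bystander, loose on the bench, to be left alone: small wooden block plane, 120 x 42 x 55 (mm). Origin at its underside or on its axis.
- bamboo_stub: bystander, loose on the bench, to be left alone: short upright length of bamboo tube, 32 dia x 60 tall (mm). Origin at its underside or on its axis.
- offcut: bystander, loose on the bench, to be left alone: small dark wood offcut, 70 x 40 x 22 (mm). Origin at its underside or on its axis.

How it is judged:
On the way, in this order (a step that is already met when the one before it is completed fails the run):
1. the tray is fully home in the holder with both gauges still seated (x of tray in the frame of holder between -0.005 and 0.004 m and y of tray in the frame of holder between -0.004 and 0.004 m and angle between the x axis of tray and the x axis of holder, either way round below 0.05 rad and height (world z) of tray below 0.005 m and angle between tray's own z axis and vertical below 0.04 rad and z of each of gauge_tall, gauge_short in the frame of tray below 0.09 m), for 0.2 s.
2. the tall gauge is drawn about half out, straight, by the fingers, with the tray home (x of tray in the frame of holder between -0.005 and 0.004 m and y of tray in the frame of holder between -0.004 and 0.004 m and angle between the x axis of tray and the x axis of holder, either way round below 0.05 rad and height (world z) of tray below 0.005 m and angle between tray's own z axis and vertical below 0.04 rad and z of gauge_tall in the frame of tray between 0.107 and 0.131 m and angle between the z axis of gauge_tall and the z axis of tray, either way round below 0.06 rad and contact force between the fingers and gauge_tall above 1.5 N), for 0.2 s.
At the end, for the whole second after the job is handed in: Tray home within 5 mm along, 4 mm across, 0.05 rad, flat. Tall gauge 35 +/- 12 mm up from seated, within 0.06 rad of the bore axis, still, gripped (over 1.5 N), pressing on the tray under 8 N. Short gauge seated within 6 mm; brass ring on the tray (all of step 2 and z of gauge_short in the frame of tray below 0.09 m and horizontal distance between ferrule and tray below 0.1 m and z of ferrule in the frame of tray above 0.008 m and contact force between gauge_tall and tray below 8 N and linear speed of each of gauge_tall, tray below 0.02 m/s); the arm keeps its last pose, push and grip.
It fails at once if the tall gauge is pulled right out of its bore (raised over 65 mm) (z of gauge_tall in the frame of tray above 0.149 m).
It fails at once if the tall gauge is forced against its bore (over 25 N) (contact force between gauge_tall and tray above 25 N).
It fails at once if the short gauge is drawn out over 20 mm (z of gauge_short in the frame of tray above 0.104 m).
It fails at once if the brass ring leaves the tray (not (horizontal distance between ferrule and tray below 0.1 m and z of ferrule in the frame of tray above 0.008 m)).
It fails at once if a bystander is moved over 30 mm (distance of any of glue_jar, spool, brush, hammer, plane, bamboo_stub, offcut from where it was at the start of the episode above 0.03 m).
It also fails if it takes over 56 s, if anything falls off the work surface, if the arm or the gripper's body presses on something with over 40 N, if the wrist force passes 120 N, or if a joint passes its speed limit or range.

## Robot

A 7-joint arm with a two-finger parallel gripper is mounted at the origin on the work surface. World frame = base frame: x ahead of the robot, y to its left, z up, the work surface at z = 0. Lengths are in m, angles in rad, forces in N, time in s.
With the tool pointing down it reaches from about 0.4 to 0.85 m from the base axis. Payload 4.5 kg.
Tool frame: the origin (TCP) lies midway between the tips of the shut fingers; the grasp point (between the pads) lies 19 mm behind it; z points along the fingers, y is the line along which they close (so a half turn about z gives the same grasp; the last joint's range is limited). The gripper opens to 88 mm and grips with 3 to 60 N. Pads are 18 mm wide; open, the fingers measure 123 mm over their backs; the gripper's body (75 mm by 187 mm) begins 45 mm behind the grasp point.
Start: joints at [1.371, 0.689, -0.195, 1.565, 0.157, 0.902, -0.215], TCP at [0.145, -0.608, 0.239] pointing down, gripper open.
Joint ranges: [-3.01, 3.01], [-0.46, 2.08], [-1.47, 1.51], [0.13, 2.56], [-1, 4.14], [0.04, 2.09], [-2.66, 2.66]. Speed limits (rad/s): [2.57, 2.57, 3.14, 3.14, 3.14, 3.14, 3.14].

## Interface

Orientations are given as a unit quaternion [x, y, z, w].
In Python, from plant import * gives the robot as it stands.
- The arm moves only by the tool send_rows, never from a script. Its argument "targets" is a list of rows, each a list of 2 entries, a list of its own where there are three numbers: the shift along the tool's x, y, z in units of 0.3 m (1.0 is 0.3 m), then the turn, a rotation vector about the tool's x, y, z in units of pi rad (1.0 is pi rad). A call has 1 to 12 rows; each row is the pose to reach, as a shift and turn from the pose commanded when the call began, along the tool's axes at that moment, turning the shorter way round; what a row does not reach only later rows make up. A row lasts 1/8 s, in which the tool goes at most 62.5 mm and 10.7 degrees, less where a joint would pass 70% of its speed; a pose out of reach is approached as far as the arm can. A call with a number of a shift or a turn outside -1 to 1 is refused whole. A call with a gripper value outside its range is refused whole. "fingers" is the opening, from 0 (shut) to 1 (fully open), set as the call begins (left out, the last holds). The fingers move at their own pace and stop on an object; "newtons" is the grip in N (left out, the last holds). Time passes only in rows, so rows that repeat a pose let the fingers close. It gives the time, the measured TCP pose, the force, the opening and the grip force at its end, in the units of the state.
- get_state(): the state, without advancing time (a new reading comes with each control period).
- snapshot(name): name is "scene" or "top"; returns a dict with "img" (420x560x3 uint8, blue, green, red), "fx", "fy", "cx", "cy" (pixels), "k1" (the pictures are not rectified: a ray, as slopes to the right and down, at radius r is drawn at 1 + k1 r^2 times it, then the intrinsics apply), "cam_to_world" (4x4, takes a point from camera to world coordinates). Camera axes: x right, y down, z forward; pixel columns grow to the right and rows downward; lengths in m; the calibration is good to about 2 mm. A picture is of the moment at which its call begins. There is no depth.
- finish_job(): hands the job in; it is judged then, once.
The state is a dict: "clock": time; "q": joint angles; "qd": joint speeds; "joint_torque": joint torques, N m; "tool_pos": TCP position; "eef_rot": TCP orientation; "contact_force": force on the tool from outside, world axes, zero at the start; "moment": the same for the moment, N m; "opening": opening from 0.0 (shut) to 1.0 (fully open); "finger_force": force on a finger pad.
Only numpy, scipy, OpenCV 4.12 (cv2) and the standard library are available. Lean on these libraries where they do the work, as an engineer would, in place of code of your own. Each camera call takes 0.05 s, during which the arm holds its last target. There are 200 camera calls.

## Working session

There is one attempt and no reset: what is moved stays moved. The work goes in short steps, Python scripts to look and compute and a tool call to move; the robot and the scene stay as the last step left them, time stands still between calls to the robot, and variables do not carry over. Pictures are saved under pics/ and viewed, at most 10 in all, crops included, and the job is handed in when it is done.

Besides the shell and the picture viewer there is one more tool, called as a command line: name --argument value ..., lists and objects as JSON in quotes. send_rows: Moves the arm, as the interface text tells. Its arguments: {"type":"object","properties":{"targets":{"type":"array"},"fingers":{"type":"number"},"newtons":{"type":"number"}},"required":["targets"]}

```bash
mkdir -p pics; cat > h.py <<'E'
from plant import *
import numpy as np, cv2, pickle
from scipy.spatial.transform import Rotation as R
def K(s): return np.array([[s["fx"],0,s["cx"]],[0,s["fy"],s["cy"]],[0,0,1.]])
def D(s): return np.array([s["k1"],0,0,0.])
def ray(s,uv,z):
    """pixels -> world points on plane z"""
    n=cv2.undistortPoints(np.array(uv,float).reshape(-1,1,2),K(s),D(s)).reshape(-1,2)
    T=np.array(s["cam_to_world"]); d=np.c_[n,np.ones(len(n))]@T[:3,:3].T; o=T[:3,3]
    return o+d*((z-o[2])/d[:,2])[:,None]
def proj(s,P):
    T=np.linalg.inv(np.array(s["cam_to_world"]))
    return cv2.projectPoints(np.array(P,float).reshape(-1,1,3),cv2.Rodrigues(T[:3,:3])[0],T[:3,3],K(s),D(s))[0].reshape(-1,2)
def snap(n,f):
    s=snapshot(n); cv2.imwrite(f"pics/{f}.png",s["img"]); pickle.dump(s,open(f"{f}.pkl","wb")); return s
E
python3 - <<'E'
from h import *
for n in("scene","top"):
    s=snap(n,n+"0"); print(n,np.round(s["cam_to_world"],3).tolist(),s["fx"],s["k1"])
print(get_state())
E
```

```text
scene [[-0.852, 0.313, -0.42, 1.133], [0.523, 0.483, -0.702, 0.825], [-0.017, -0.817, -0.576, 0.758], [0.0, 0.0, 0.0, 1.0]] 400.85695405384115 -0.06470433144780698
top [[-0.01, -0.993, 0.122, 0.523], [-1.0, 0.011, 0.005, 0.015], [-0.006, -0.121, -0.993, 1.067], [0.0, 0.0, 0.0, 1.0]] 403.156230296649 -0.08588743933924582
{'clock': 0.1, 'q': array([ 1.37082514,  0.68986922, -0.19450258,  1.56623139,  0.1573152 ,
        0.90250264, -0.21511252]), 'qd': array([ 0.00053766, -0.00278757,  0.00088937, -0.00129437, -0.00019138,
        0.00149387,  0.0013972 ]), 'joint_torque': array([-3.35462886e-03, -5.28501320e+01, -1.27140652e+00, -1.53837436e+01,
       -5.25110832e-02,  2.00794362e-03,  3.09197378e-05]), 'tool_pos': array([ 0.14459391, -0.60746672,  0.23801138]), 'eef_rot': array([ 9.93172907e-01,  1.16648709e-01, -1.65834413e-04, -7.92699167e-04]), 'contact_force': array([-0.21355282,  0.15664162, -0.81006338]), 'moment': array([-0.02010638,  0.00491841,  0.08609118]), 'finger_force': 0.0, 'opening': 0.9972837019254898}
```

View pics/scene0.png

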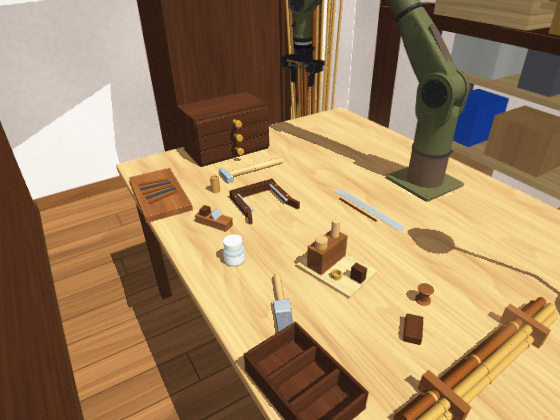

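View pics/top0.png

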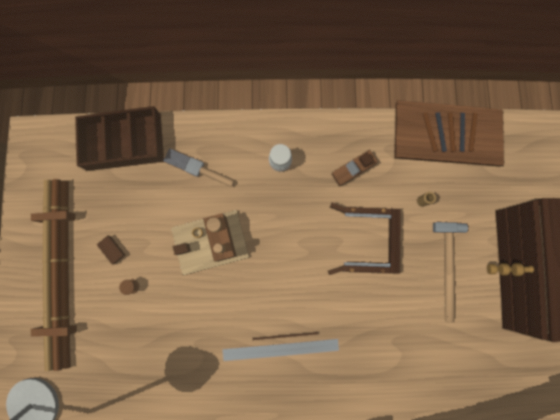

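```bash
python3 - <<'E'
import cv2
a=cv2.imread("pics/top0.png")[190:290,160:420]
cv2.imwrite("pics/c.png",cv2.resize(a,None,fx=3,fy=3,interpolation=cv2.INTER_CUBIC))
E
```

```text
(no output)
```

View pics/c.png

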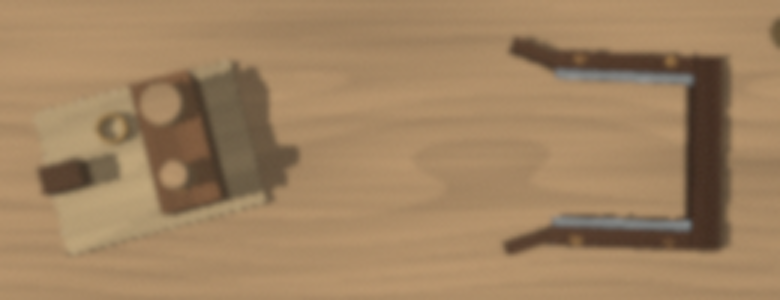

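```bash
python3 - <<'E'
from h import *
s=pickle.load(open("top0.pkl","rb"))
def c(p): p=np.array(p,float); return (p+.5)/3-.5+[160,190]
P=ray(s,c([[35,113],[70,253],[268,200],[235,62]]),.012)
print("tray",P.round(4)); m=P.mean(0); print(m)
x=(P[2]+P[3]-P[0]-P[1])/2; y=(P[0]+P[3]-P[1]-P[2])/2
print(np.linalg.norm(x),np.linalg.norm(y),np.arctan2(x[1],x[0]),np.arctan2(y[1],y[0])-np.pi/2)
print("blocktop", ray(s,c([[130,83],[193,70],[222,200],[165,214]]),.084).round(4).tolist())
print("tall top",ray(s,c([[174,175]]),.136),"short",ray(s,c([[161,103]]),.108))
print("post",ray(s,c([[37,170],[80,160],[88,185],[43,193]]),.054))
print("lips inner z.02 (up L,R, low L,R)",ray(s,c([[557,80],[691,83],[553,219],[691,221]]),.02).round(4).tolist())
print("outer rails z.026",ray(s,c([[556,50],[727,56],[545,247],[727,250]]),.026).round(4).tolist())
print("stopface z.03",ray(s,c([[689,85],[689,215],[727,58],[727,248]]),.03).round(4).tolist())
E
```

```text
tray [[0.6193 0.3036 0.012 ]
 [0.4967 0.2705 0.012 ]
 [0.5415 0.0977 0.012 ]
 [0.6627 0.1266 0.012 ]]
[0.58004452 0.19957894 0.012     ]
0.18032418957635518 0.1257816364801498 -1.32391782426463 -1.3217652247453615
blocktop [[0.6367, 0.2054, 0.084], [0.6469, 0.1535, 0.084], [0.5405, 0.1294, 0.084], [0.5296, 0.1757, 0.084]]
tall top [[0.55905876 0.16040187 0.136     ]] short [[0.61761592 0.17562285 0.108     ]]
post [[0.56725109 0.28938203 0.054     ]
 [0.57541061 0.25288424 0.054     ]
 [0.5543804  0.24579174 0.054     ]
 [0.54790946 0.28391984 0.054     ]]
lips inner z.02 (up L,R, low L,R) [[0.6428, -0.1552, 0.02], [0.6389, -0.273, 0.02], [0.5223, -0.1483, 0.02], [0.5189, -0.2681, 0.02]]
outer rails z.026 [[0.6684, -0.1541, 0.026], [0.6616, -0.3043, 0.026], [0.4986, -0.1399, 0.026], [0.4936, -0.2969, 0.026]]
stopface z.03 [[0.636, -0.2684, 0.03], [0.5241, -0.2639, 0.03], [0.6593, -0.3029, 0.03], [0.4954, -0.2958, 0.03]]
```

```bash
cat >> h.py <<'E'
def down(psi): return R.from_euler('z',psi)*R.from_euler('x',np.pi)
def rows(*T):
    """print move entries for world waypoints (x,y,z,psi), psi = yaw of tool x"""
    s=get_state(); p0=s["tool_pos"]; R0=R.from_quat(s["eef_rot"])
    for t in T:
        d=R0.inv().apply(np.array(t[:3])-p0)/.3; w=(R0.inv()*down(t[3])).as_rotvec()/np.pi
        print([d.round(4).tolist(),w.round(4).tolist()])
E
python3 - <<'E'
from h import *
rows((.25,-.53,.33,.4),(.35,-.36,.33,.6))
E
```

```text
[[0.4016, -0.1703, -0.3064], [-0.0005, 0.0, -0.0529]]
[[0.8571, -0.6443, -0.3057], [-0.0005, -0.0, -0.1166]]
```

send_rows --targets '[[[0.2, -0.085, -0.3], [0, 0, -0.03]], [[0.4, -0.17, -0.3], [0, 0, -0.053]], [[0.4, -0.17, -0.3], [0, 0, -0.053]], [[0.63, -0.41, -0.3], [0, 0, -0.085]], [[0.857, -0.644, -0.305], [0, 0, -0.117]], [[0.857, -0.644, -0.305], [0, 0, -0.117]], [[0.857, -0.644, -0.305], [0, 0, -0.117]]]' --fingers 1 --newtons 45

```text
clock: 0.98
tool_pos: [0.3528, -0.3559, 0.3304]
eef_rot: [0.954, 0.3, 0.001, -0.001]
contact_force: [-0.7, 0.4, -0.1]
opening: 1.001
finger_force: 0.0
```

```bash
python3 - <<'E'
from h import *
s=get_state();print(s["tool_pos"],s["q"])
rows((.44,-.2,.33,.9),(.49,-.1,.33,1.1))
E
```

```text
[ 0.35275    -0.35591928  0.33042909] [ 0.92947395  0.4234009  -0.34461292  1.79659335  0.16868296  0.95093463
 -0.44636717]
[[0.5361, -0.2595, 0.0027], [-0.0002, -0.0007, -0.0924]]
[[0.8636, -0.4372, 0.0036], [-0.0002, -0.0007, -0.156]]
```

send_rows --targets '[[[0.2, -0.09, 0], [0, 0, -0.04]], [[0.36, -0.17, 0], [0, 0, -0.07]], [[0.536, -0.26, 0], [0, 0, -0.092]], [[0.7, -0.35, 0], [0, 0, -0.125]], [[0.864, -0.437, 0.003], [0, 0, -0.156]], [[0.864, -0.437, 0.003], [0, 0, -0.156]], [[0.864, -0.437, 0.003], [0, 0, -0.156]]]'

```text
clock: 1.85
tool_pos: [0.4892, -0.1073, 0.3288]
eef_rot: [0.855, 0.518, -0.001, 0.0]
contact_force: [0.1, -0.9, -0.2]
opening: 1.004
finger_force: 0.0
```

```bash
python3 - <<'E'
from h import *
s=get_state();print(s["tool_pos"],s["q"])
rows((.54,.06,.31,1.45),(.55,.13,.3,1.7))
E
```

```text
[ 0.48919442 -0.10733418  0.32884532] [ 0.4559945   0.4431633  -0.50358262  1.79463294  0.25500234  0.96981008
 -0.63399228]
[[0.5729, -0.1082, 0.0619], [-0.0003, 0.0005, -0.1148]]
[[0.7952, -0.1867, 0.095], [-0.0004, 0.0004, -0.1944]]
```

send_rows --targets '[[[0.2, -0.04, 0.02], [0, 0, -0.04]], [[0.4, -0.08, 0.04], [0, 0, -0.08]], [[0.573, -0.108, 0.06], [0, 0, -0.115]], [[0.7, -0.15, 0.08], [0, 0, -0.155]], [[0.795, -0.187, 0.095], [0, 0, -0.194]], [[0.795, -0.187, 0.095], [0, 0, -0.194]], [[0.795, -0.187, 0.095], [0, 0, -0.194]]]'

```text
clock: 2.72
tool_pos: [0.5503, 0.1286, 0.3005]
eef_rot: [0.662, 0.75, -0.001, 0.001]
contact_force: [-0.0, 0.1, -0.7]
opening: 0.997
finger_force: 0.0
```

```bash
python3 - <<'E'
from h import *
s=get_state();print(s["tool_pos"],s["q"])
rows((.562,.2677,.22,1.82),(.562,.2677,.13,1.82),(.562,.2677,.1,1.82))
E
```

```text
[0.55027237 0.12855255 0.30048477] [ 0.06636831  0.59460574 -0.64358008  1.65512664  0.40525403  1.0302627
 -0.58262131]
[[0.456, 0.0968, 0.2671], [-0.0003, 0.0008, -0.0396]]
[[0.4567, 0.097, 0.5671], [-0.0003, 0.0008, -0.0396]]
[[0.457, 0.0971, 0.6671], [-0.0003, 0.0008, -0.0396]]
```

send_rows --targets '[[[0.2, 0.04, 0.1], [0, 0, -0.02]], [[0.4, 0.08, 0.2], [0, 0, -0.04]], [[0.456, 0.097, 0.3], [0, 0, -0.04]], [[0.457, 0.097, 0.45], [0, 0, -0.04]], [[0.457, 0.097, 0.567], [0, 0, -0.04]], [[0.457, 0.097, 0.667], [0, 0, -0.04]], [[0.457, 0.097, 0.667], [0, 0, -0.04]], [[0.457, 0.097, 0.667], [0, 0, -0.04]]]'

```text
clock: 3.72
tool_pos: [0.5623, 0.2706, 0.102]
eef_rot: [0.612, 0.791, 0.001, 0.001]
contact_force: [-0.1, -0.1, 0.4]
opening: 1.0
finger_force: 0.0
```

```bash
python3 - <<'E'
from h import *
s=get_state();print(s["tool_pos"],s["q"])
rows((.5620,.2675,.05,1.82),(.562,.2675,.022,1.82))
a=snap("top","t1")["img"][180:280,150:290]; b=snap("scene","s1")["img"][190:310,250:420]
im=np.hstack([cv2.resize(a,(400,286),interpolation=2),cv2.resize(b,(400,286),interpolation=2)])
cv2.imwrite("pics/d1.png",im)
E
```

```text
[0.56225127 0.27055508 0.1019648 ] [-0.24035241  0.90861719 -0.52272113  1.6659156   0.62605676  0.7386432
 -0.81766128]
[[-0.0096, -0.0037, 0.1732], [0.0006, 0.0001, 0.0013]]
[[-0.0096, -0.0039, 0.2665], [0.0006, 0.0001, 0.0013]]
```

View pics/d1.png

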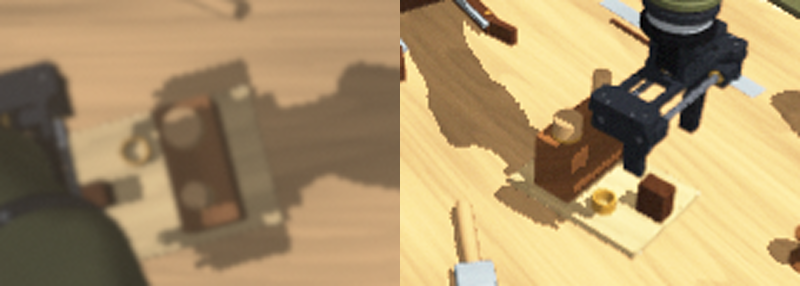

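send_rows --targets '[[[-0.01, -0.004, 0.06], [0, 0, 0]], [[-0.01, -0.004, 0.12], [0, 0, 0]], [[-0.01, -0.004, 0.18], [0, 0, 0]], [[-0.01, -0.004, 0.23], [0, 0, 0]], [[-0.01, -0.004, 0.265], [0, 0, 0]], [[-0.01, -0.004, 0.265], [0, 0, 0]], [[-0.01, -0.004, 0.265], [0, 0, 0]]]'

```text
clock: 4.7
tool_pos: [0.5609, 0.2686, 0.0216]
eef_rot: [0.611, 0.792, 0.0, 0.0]
contact_force: [-0.5, 0.2, -0.3]
opening: 1.001
finger_force: 0.0
```

```bash
python3 - <<'E'
from h import *
s=get_state();print(s["tool_pos"],s["contact_force"])
rows((.5620,.2675,.022,1.82))
b=snap("scene","s2")["img"][190:310,250:420]
cv2.imwrite("pics/d2.png",cv2.resize(b,(567,400),interpolation=2))
E
```

```text
[0.56088724 0.26857198 0.02158013] [-0.49545528  0.22108514 -0.31128095]
[[-0.0044, 0.0027, -0.0014], [0.0003, -0.0001, 0.0021]]
```

View pics/d2.png

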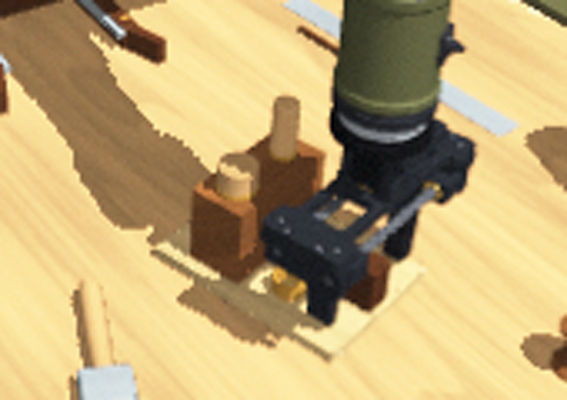

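send_rows --targets '[[[0, 0, 0], [0, 0, 0]], [[0, 0, 0], [0, 0, 0]], [[0, 0, 0], [0, 0, 0]], [[0, 0, 0], [0, 0, 0]], [[0, 0, 0], [0, 0, 0]], [[0, 0, 0], [0, 0, 0]], [[0, 0, 0], [0, 0, 0]], [[0, 0, 0], [0, 0, 0]]]' --fingers 0 --newtons 40

```text
clock: 5.75
tool_pos: [0.5611, 0.2685, 0.0212]
eef_rot: [0.611, 0.792, 0.001, 0.0]
contact_force: [2.3, 1.0, -1.7]
opening: 0.268
finger_force: 40.0
```

```bash
python3 - <<'E'
from h import *
s=get_state();print(s["tool_pos"],s["contact_force"],s["moment"],R.from_quat(s["eef_rot"]).as_matrix()[:,0])
s=snap("top","t3"); s2=snap("scene","s3")
# holder refine on scene & top: project model with estimate
def H(o,yaw,P): P=np.array(P,float); c,n=np.cos(yaw),np.sin(yaw); return np.c_[o[0]+c*P[:,0]-n*P[:,1],o[1]+n*P[:,0]+c*P[:,1],P[:,2]]
m=[[-.03,.06,.02],[.09,.06,.02],[-.03,-.06,.02],[.09,-.06,.02],[-.03,.085,.026],[-.03,-.085,.026],[-.07,.095,.026],[-.07,-.095,.026],[.09,.06,.03],[.09,-.06,.03]]
for S,f,(x0,y0,x1,y1),k in((s,"top",(310,190,420,290),5),(s2,"scene",(215,165,315,235),6)):
    im=cv2.resize(S["img"][y0:y1,x0:x1],None,fx=k,fy=k,interpolation=2)
    for p in proj(S,H((.5825,-.176),-1.605,m)):
        q=((p-[x0,y0]+.5)*k-.5).round().astype(int); cv2.circle(im,tuple(int(v) for v in q),2,(0,255,0),-1)
    cv2.imwrite(f"pics/h_{f}.png",im)
a=cv2.imread("pics/h_top.png");b=cv2.imread("pics/h_scene.png")
b=cv2.copyMakeBorder(b,0,500-b.shape[0],0,0,0); 
cv2.imwrite("pics/hh.png",cv2.resize(np.hstack([a,b]),(800,364)) if 0 else cv2.resize(a,None,fx=1,fy=1))
E
```

```text
[0.56113487 0.26849715 0.02124252] [ 2.3372124   0.95459522 -1.65785554] [ 0.08977992 -0.46555721  0.2679006 ] [-2.53562408e-01  9.67319004e-01  2.23601144e-04]
```

View pics/hh.png

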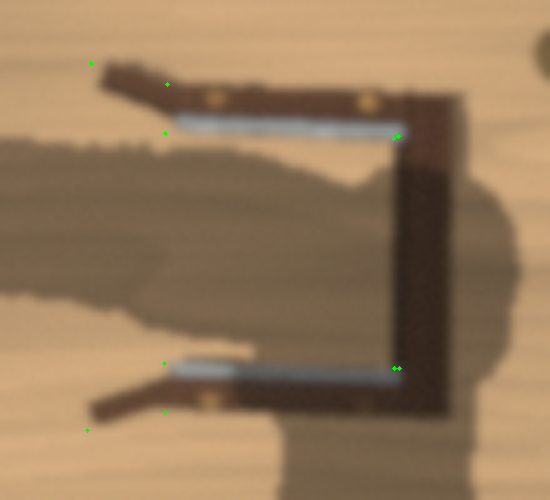

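View pics/h_scene.png

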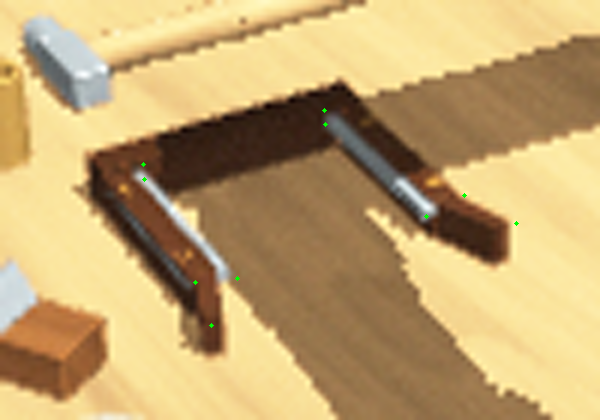

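```bash
python3 - <<'E'
from h import *
s=pickle.load(open("t3.pkl","rb")); s2=pickle.load(open("s3.pkl","rb"))
t=lambda p:(np.array(p,float)+.5)/5-.5+[310,190]
u=lambda p:(np.array(p,float)+.5)/6-.5+[215,165]
Lu,Ll=ray(s,t([[175,130],[400,138]]),.018),ray(s,t([[170,361],[395,372]]),.018)
xh=(Lu[1]-Lu[0]+Ll[1]-Ll[0])[:2]; yaw=np.arctan2(xh[1],xh[0])
f=ray(s,t([[402,170],[394,350]]),0); print(yaw,np.arctan2(*(f[0]-f[1])[1::-1])-np.pi/2)
print(Lu,Ll,f)
# scene: stop top front edge & bottom, lip starts
print("scene lip starts",ray(s2,u([[220,278],[428,218]]),.018), "stop bottom",ray(s2,u([[200,185],[300,160]]),0))
E
```

```text
-1.6253905941769649 -1.65575777304766
[[ 0.64498992 -0.15363424  0.018     ]
 [ 0.63946531 -0.27251097  0.018     ]] [[ 0.5245928  -0.14764629  0.018     ]
 [ 0.51721064 -0.26494735  0.018     ]] [[ 0.62425322 -0.27778548  0.        ]
 [ 0.52868891 -0.26964661  0.        ]]
scene lip starts [[ 0.64976583 -0.15569746  0.018     ]
 [ 0.52184554 -0.14462725  0.018     ]] stop bottom [[ 6.01168398e-01 -2.72794979e-01  1.11022302e-16]
 [ 5.37085451e-01 -2.64845468e-01  0.00000000e+00]]
```

```bash
python3 - <<'E'
from h import *
rows((.58,.18,.0212,1.67),(.5991,.089,.0212,1.5116))
E
```

```text
[[-0.3013, -0.0139, -0.0], [0.0003, -0.0001, 0.05]]
[[-0.6109, -0.0292, -0.0001], [0.0003, -0.0001, 0.1004]]
```

send_rows --targets '[[[-0.025, -0.001, 0], [0, 0, 0.004]], [[-0.075, -0.003, 0], [0, 0, 0.0125]], [[-0.125, -0.006, 0], [0, 0, 0.0205]], [[-0.175, -0.008, 0], [0, 0, 0.029]], [[-0.225, -0.01, 0], [0, 0, 0.037]], [[-0.275, -0.013, 0], [0, 0, 0.0455]], [[-0.325, -0.015, 0], [0, 0, 0.0535]], [[-0.375, -0.018, 0], [0, 0, 0.062]], [[-0.425, -0.02, 0], [0, 0, 0.07]], [[-0.475, -0.023, 0], [0, 0, 0.078]], [[-0.525, -0.025, 0], [0, 0, 0.0865]], [[-0.56, -0.027, 0], [0, 0, 0.092]]]'

```text
clock: 7.35
tool_pos: [0.5955, 0.1024, 0.0212]
eef_rot: [0.719, 0.695, -0.0, 0.0]
contact_force: [-0.4, 3.8, -0.3]
opening: 0.267
finger_force: 39.9
```

```bash
python3 - <<'E'
from h import *
s=get_state();print(s["tool_pos"],s["contact_force"])
rows((.5991,.089,.0212,1.5116))
E
```

```text
[0.59545738 0.10241863 0.02122362] [-0.39952146  3.77118589 -0.27324869]
[[-0.0443, 0.0137, 0.0001], [-0.0, 0.0001, 0.0076]]
```

send_rows --targets '[[[-0.02, 0.007, 0], [0, 0, 0.004]], [[-0.044, 0.014, 0], [0, 0, 0.0076]], [[-0.044, 0.014, 0], [0, 0, 0.0076]], [[-0.044, 0.014, 0], [0, 0, 0.0076]]]'

```text
clock: 7.85
tool_pos: [0.5992, 0.0891, 0.0212]
eef_rot: [0.727, 0.686, -0.001, 0.001]
contact_force: [0.1, 1.4, 0.4]
opening: 0.268
finger_force: 39.9
```

```bash
python3 - <<'E'
from h import *
s=get_state();print(s["tool_pos"],s["contact_force"],s["q"][6])
rows((.5991,.089,.0212,1.5116),(.5991-.0592*.15,.089-.9983*.15,.0212,1.5116))
a=snap("top","t4")["img"][180:300,220:420]
cv2.imwrite("pics/d4.png",cv2.resize(a,None,fx=4,fy=4,interpolation=2))
E
```

```text
[0.59923778 0.08912407 0.02122677] [0.11709029 1.3751194  0.40740862] -0.8845342039132457
[[-0.0004, -0.0004, 0.0001], [0.0001, 0.0006, 0.0004]]
[[-0.5005, -0.0011, 0.0011], [0.0001, 0.0006, 0.0004]]
```

View pics/d4.png

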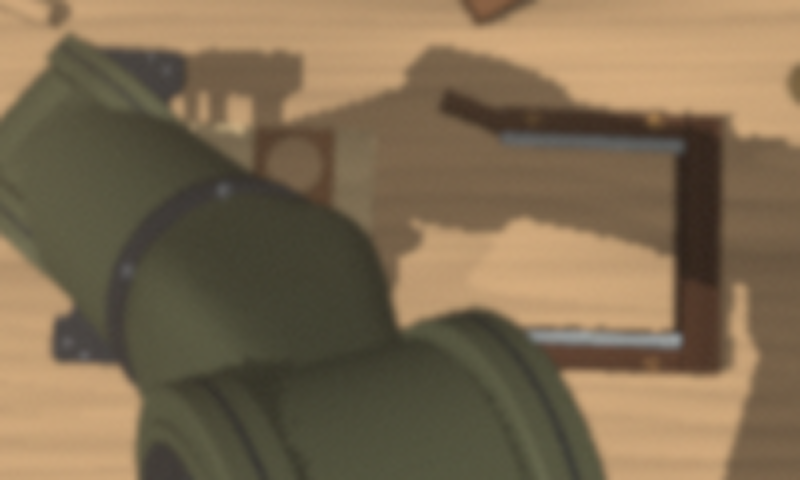

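send_rows --targets '[[[-0.02, 0, 0], [0, 0, 0]], [[-0.05, 0, 0], [0, 0, 0]], [[-0.08, 0, 0], [0, 0, 0]], [[-0.11, 0, 0], [0, 0, 0]], [[-0.14, 0, 0], [0, 0, 0]], [[-0.17, 0, 0], [0, 0, 0]], [[-0.2, 0, 0], [0, 0, 0]], [[-0.225, 0, 0], [0, 0, 0]], [[-0.25, 0, 0], [0, 0, 0]], [[-0.275, 0, 0], [0, 0, 0]], [[-0.3, 0, 0], [0, 0, 0]], [[-0.3, 0, 0], [0, 0, 0]]]'

```text
clock: 9.4
tool_pos: [0.5938, -0.0015, 0.0212]
eef_rot: [0.727, 0.686, -0.001, 0.001]
contact_force: [0.7, 1.8, -0.6]
opening: 0.266
finger_force: 39.9
```

```bash
python3 - <<'E'
from h import *
s=get_state();print(s["tool_pos"],s["contact_force"],s["moment"])
a=snap("top","t5")["img"][180:300,260:420]; b=snap("scene","s5")["img"][150:270,200:360]
cv2.imwrite("pics/d5.png",cv2.resize(np.hstack([a,b]),None,fx=2.5,fy=2.5,interpolation=2))
E
```

```text
[ 0.59376328 -0.00150702  0.02120639] [ 0.71189021  1.78092659 -0.61948545] [ 0.2904363  -0.18218473  0.04523575]
```

View pics/d5.png

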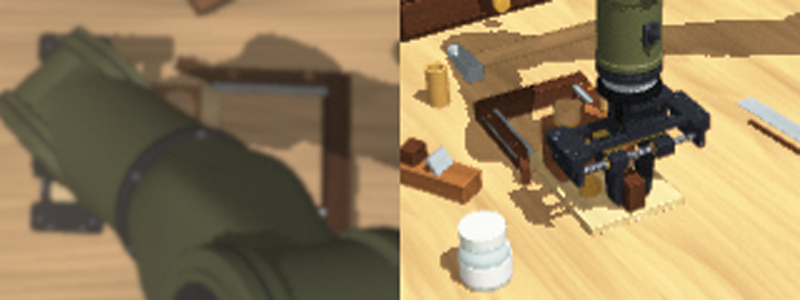

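send_rows --targets '[[[-0.015, 0, 0], [0, 0, 0]], [[-0.035, 0, 0], [0, 0, 0]], [[-0.055, 0, 0], [0, 0, 0]], [[-0.075, 0, 0], [0, 0, 0]], [[-0.095, 0, 0], [0, 0, 0]], [[-0.1, 0, 0], [0, 0, 0]]]'

```text
clock: 10.25
tool_pos: [0.5922, -0.0302, 0.0212]
eef_rot: [0.727, 0.686, -0.0, 0.0]
contact_force: [0.7, 5.1, -1.6]
opening: 0.267
finger_force: 39.9
```

send_rows --targets '[[[-0.02, 0, 0], [0, 0, 0]], [[-0.04, 0, 0], [0, 0, 0]], [[-0.06, 0, 0], [0, 0, 0]], [[-0.08, 0, 0], [0, 0, 0]], [[-0.1, 0, 0], [0, 0, 0]], [[-0.12, 0, 0], [0, 0, 0]], [[-0.14, 0, 0], [0, 0, 0]], [[-0.16, 0, 0], [0, 0, 0]], [[-0.18, 0, 0], [0, 0, 0]], [[-0.2, 0, 0], [0, 0, 0]], [[-0.2, 0, 0], [0, 0, 0]]]'

```text
clock: 11.62
tool_pos: [0.5886, -0.091, 0.0212]
eef_rot: [0.727, 0.686, -0.001, 0.001]
contact_force: [0.3, 1.7, -0.5]
opening: 0.268
finger_force: 39.9
```

send_rows --targets '[[[-0.01, 0, 0], [0, 0, 0]], [[-0.02, 0, 0], [0, 0, 0]], [[-0.03, 0, 0], [0, 0, 0]], [[-0.04, 0, 0], [0, 0, 0]], [[-0.045, 0, 0], [0, 0, 0]], [[-0.05, 0, 0], [0, 0, 0]], [[-0.05, 0, 0], [0, 0, 0]]]'

```text
clock: 12.5
tool_pos: [0.5878, -0.1047, 0.0212]
eef_rot: [0.727, 0.687, -0.0, 0.0]
contact_force: [1.9, 4.4, -1.1]
opening: 0.272
finger_force: 39.9
```

send_rows --targets '[[[-0.005, 0, 0], [0, 0, 0]], [[-0.01, 0, 0], [0, 0, 0]], [[-0.015, 0, 0], [0, 0, 0]], [[-0.018, 0, 0], [0, 0, 0]], [[-0.018, 0, 0], [0, 0, 0]]]'

```text
clock: 13.12
tool_pos: [0.5876, -0.11, 0.0212]
eef_rot: [0.727, 0.687, -0.0, 0.0]
contact_force: [-0.3, 4.8, -0.7]
opening: 0.27
finger_force: 39.9
```

send_rows --targets '[[[-0.005, 0, 0], [0, 0, 0]], [[-0.01, 0, 0], [0, 0, 0]], [[-0.012, 0, 0], [0, 0, 0]], [[-0.012, 0, 0], [0, 0, 0]]]'

```text
clock: 13.62
tool_pos: [0.5878, -0.1119, 0.0212]
eef_rot: [0.727, 0.687, 0.001, -0.0]
contact_force: [1.0, 7.3, -1.8]
opening: 0.271
finger_force: 39.9
```

send_rows --targets '[[[-0.005, 0, 0], [0, 0, 0]], [[-0.01, 0, 0], [0, 0, 0]], [[-0.01, 0, 0], [0, 0, 0]]]'

```text
clock: 14.0
tool_pos: [0.5882, -0.1121, 0.0215]
eef_rot: [0.726, 0.687, 0.003, -0.001]
contact_force: [1.0, 11.8, -0.5]
opening: 0.27
finger_force: 40.0
```

send_rows --targets '[[[-0.008, 0, 0], [0, 0, 0]], [[-0.016, 0, 0], [0, 0, 0]], [[-0.016, 0, 0], [0, 0, 0]], [[-0.016, 0, 0], [0, 0, 0]]]'

```text
clock: 14.5
tool_pos: [0.5882, -0.1121, 0.0218]
eef_rot: [0.725, 0.688, 0.005, -0.003]
contact_force: [0.2, 17.6, 0.8]
opening: 0.266
finger_force: 40.0
```

send_rows --targets '[[[0.01, 0, 0], [0, 0, 0]], [[0.02, 0, 0], [0, 0, 0]], [[0.026, 0, 0], [0, 0, 0]], [[0.026, 0, 0], [0, 0, 0]]]'

```text
clock: 15.0
tool_pos: [0.5881, -0.1121, 0.0213]
eef_rot: [0.727, 0.687, 0.001, -0.0]
contact_force: [0.8, 8.4, -1.1]
opening: 0.27
finger_force: 40.0
```

```bash
python3 - <<'E'
from h import *
s=get_state();print(s["tool_pos"],s["contact_force"],R.from_quat(s["eef_rot"]).as_matrix()[:,0])
E
```

```text
[ 0.58810689 -0.11205778  0.02125227] [ 0.76286088  8.36713372 -1.11609564] [0.0566117  0.99839462 0.00181382]
```

send_rows --targets '[[[0.008, 0, 0], [0, 0, 0]], [[0.008, 0, 0], [0, 0, 0]]]'

```text
clock: 15.25
tool_pos: [0.588, -0.1119, 0.0212]
eef_rot: [0.727, 0.686, -0.0, 0.001]
contact_force: [1.7, 1.9, -2.4]
opening: 0.268
finger_force: 40.0
```

send_rows --targets '[[[0, 0, 0], [0, 0, 0]], [[0, 0, 0], [0, 0, 0]], [[0, 0, 0], [0, 0, 0]], [[0, 0, 0], [0, 0, 0]]]' --fingers 0.6

```text
clock: 15.75
tool_pos: [0.5873, -0.1113, 0.0212]
eef_rot: [0.727, 0.687, -0.0, 0.0]
contact_force: [0.5, -0.6, 0.7]
opening: 0.606
finger_force: 0.0
```

send_rows --targets '[[[0, 0, -0.05], [0, 0, 0]], [[0, 0, -0.12], [0, 0, 0]], [[0, 0, -0.25], [0, 0, 0]], [[0, 0, -0.4], [0, 0, 0]], [[0, 0, -0.55], [0, 0, 0]], [[0, 0, -0.7], [0, 0, 0]], [[0, 0, -0.75], [0, 0, 0]], [[0, 0, -0.75], [0, 0, 0]]]'

```text
clock: 16.75
tool_pos: [0.5877, -0.111, 0.2471]
eef_rot: [0.727, 0.687, 0.0, 0.001]
contact_force: [0.2, -0.8, -0.5]
opening: 0.594
finger_force: 0.0
```

```bash
python3 - <<'E'
from h import *
s=get_state();print(s["tool_pos"],s["contact_force"],s["q"])
rows((.5522,-.2167,.22,-.0567),(.5522,-.2167,.105,-.0567))
E
```

```text
[ 0.58770453 -0.1110135   0.24713769] [ 0.1554614  -0.82789717 -0.46807543] [ 0.46531045  0.7016398  -0.63818085  1.62862924  0.4847295   0.97295113
 -0.39479047]
[[-0.3584, -0.0982, 0.0905], [0.0006, -0.0003, 0.4998]]
[[-0.3582, -0.0988, 0.4738], [0.0006, -0.0003, 0.4998]]
```

```bash
python3 - <<'E'
from h import *
s=snap("top","t6"); s2=snap("scene","s6")
o=np.array([.5841,-.1835]);y=-1.6275
M=np.array([[np.cos(y),-np.sin(y)],[np.sin(y),np.cos(y)]])
m=np.array([[.035,-.03,.136],[.035,-.03,.084],[.035,.03,.108],[.035,.03,.084],[-.09,.065,.012],[-.09,-.065,.012],[.01,.055,.084],[.01,-.055,.084],[-.088,.012,.054],[-.088,-.012,.054]])
W=np.c_[o+m[:,:2]@M.T,m[:,2]]
out=[]
for S,(x0,y0),w,h,k in((s,(300,190),80,110,5),(s2,(215,150),80,110,5)):
    im=cv2.resize(S["img"][y0:y0+h,x0:x0+w],None,fx=k,fy=k,interpolation=2)
    for p in proj(S,W):
        q=((p-[x0,y0]+.5)*k-.5).round().astype(int); cv2.circle(im,tuple(int(v) for v in q),2,(0,255,0),-1)
    print(proj(S,W).round(1).tolist()); out.append(im)
cv2.imwrite("pics/d6.png",np.hstack(out))
E
```

```text
[[380.9, 249.2], [375.7, 249.9], [378.5, 224.5], [376.1, 225.5], [322.9, 212.7], [321.1, 262.2], [366.2, 214.9], [365.2, 259.8], [324.7, 231.5], [324.3, 241.0]]
[[266.4, 164.0], [266.9, 177.6], [250.5, 175.8], [250.9, 182.1], [258.9, 221.5], [294.2, 210.2], [247.2, 187.3], [276.8, 178.9], [273.0, 205.7], [279.6, 203.6]]
```

View pics/d6.png

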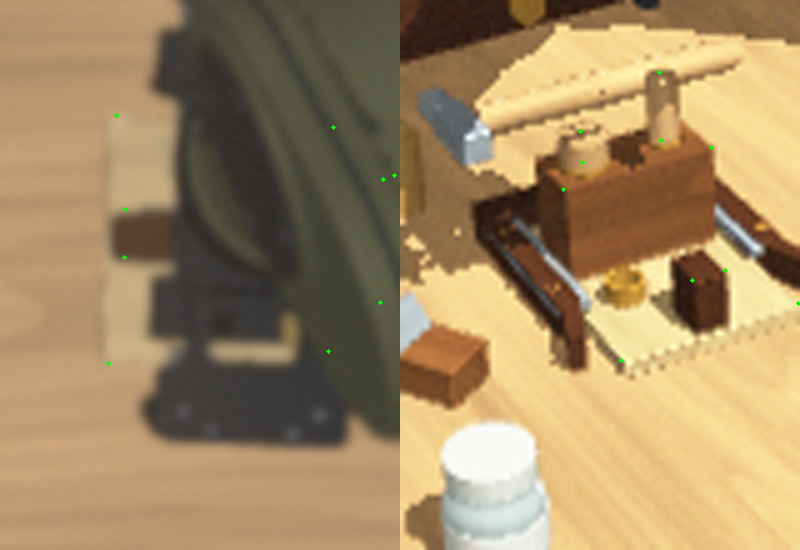

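send_rows --targets '[[[-0.04, -0.01, 0.01], [0, 0, 0.05]], [[-0.08, -0.02, 0.02], [0, 0, 0.1]], [[-0.12, -0.03, 0.03], [0, 0, 0.15]], [[-0.16, -0.04, 0.04], [0, 0, 0.2]], [[-0.2, -0.06, 0.05], [0, 0, 0.25]], [[-0.24, -0.07, 0.06], [0, 0, 0.3]], [[-0.28, -0.08, 0.07], [0, 0, 0.35]], [[-0.32, -0.09, 0.08], [0, 0, 0.4]], [[-0.351, -0.098, 0.09], [0, 0, 0.45]], [[-0.351, -0.098, 0.09], [0, 0, 0.5]], [[-0.351, -0.098, 0.09], [0, 0, 0.5]], [[-0.351, -0.098, 0.09], [0, 0, 0.5]]]'

```text
clock: 18.35
tool_pos: [0.5517, -0.214, 0.2183]
eef_rot: [1.0, -0.027, -0.001, -0.0]
contact_force: [-0.2, 0.1, 0.3]
opening: 0.599
finger_force: 0.0
```

```bash
python3 - <<'E'
from h import *
s=get_state();print(s["tool_pos"],s["contact_force"],s["q"])
rows((.5522,-.2145,.22,-.0567),(.5522,-.2145,.15,-.0567),(.5522,-.2145,.096,-.0567))
E
```

```text
[ 0.55170422 -0.214003    0.21830021] [-0.22416954  0.07914746  0.29112413] [ 0.40367573  0.67029384 -0.19261717  1.68988176  0.16665995  0.79927581
 -1.48972747]
[[0.0017, 0.0016, -0.0057], [-0.0001, 0.0006, 0.0009]]
[[0.0021, 0.0016, 0.2277], [-0.0001, 0.0006, 0.0009]]
[[0.0025, 0.0017, 0.4077], [-0.0001, 0.0006, 0.0009]]
```

send_rows --targets '[[[0.002, 0.002, 0.08], [0, 0, 0.001]], [[0.002, 0.002, 0.16], [0, 0, 0.001]], [[0.002, 0.002, 0.22], [0, 0, 0.001]], [[0.002, 0.002, 0.28], [0, 0, 0.001]], [[0.002, 0.002, 0.34], [0, 0, 0.001]], [[0.002, 0.002, 0.38], [0, 0, 0.001]], [[0.002, 0.002, 0.405], [0, 0, 0.001]], [[0.002, 0.002, 0.405], [0, 0, 0.001]], [[0.002, 0.002, 0.405], [0, 0, 0.001]]]'

```text
clock: 19.48
tool_pos: [0.5531, -0.2151, 0.0982]
eef_rot: [1.0, -0.03, 0.0, 0.0]
contact_force: [0.0, 0.1, -0.4]
opening: 0.6
finger_force: 0.0
```

```bash
python3 - <<'E'
from h import *
s=get_state();print(s["tool_pos"],s["contact_force"],s["moment"],R.from_quat(s["eef_rot"]).as_matrix()[:,2])
E
```

```text
[ 0.55311439 -0.21514771  0.09823136] [ 0.03687106  0.12468772 -0.36383952] [0.00453972 0.04696692 0.05155846] [ 9.88118375e-04 -3.72536707e-04 -9.99999442e-01]
```

send_rows --targets '[[[0, 0, 0], [0, 0, 0]], [[0, 0, 0], [0, 0, 0]], [[0, 0, 0], [0, 0, 0]], [[0, 0, 0], [0, 0, 0]], [[0, 0, 0], [0, 0, 0]], [[0, 0, 0], [0, 0, 0]], [[0, 0, 0], [0, 0, 0]]]' --fingers 0 --newtons 12

```text
clock: 20.35
tool_pos: [0.553, -0.214, 0.0979]
eef_rot: [1.0, -0.03, 0.0, -0.001]
contact_force: [-0.8, 5.2, 5.9]
opening: 0.245
finger_force: 12.0
```

```bash
python3 - <<'E'
from h import *
for i in range(1):
    s=get_state();print(s["tool_pos"],s["contact_force"],s["moment"],s["opening"]*88)
E
```

```text
[ 0.55304157 -0.21401424  0.09794441] [-0.83885967  5.19905277  5.87867642] [1.18616996 0.06685026 0.02687815] 21.516749310893694
```

send_rows --targets '[[[0, -0.002, 0], [0, 0, 0]], [[0, -0.004, -0.003], [0, 0, 0]], [[0, -0.004, -0.006], [0, 0, 0]], [[0, -0.004, -0.006], [0, 0, 0]]]'

```text
clock: 20.85
tool_pos: [0.5525, -0.2139, 0.099]
eef_rot: [1.0, -0.03, -0.0, -0.0]
contact_force: [0.7, 3.1, -3.1]
opening: 0.245
finger_force: 12.0
```

```bash
python3 - <<'E'
from h import *
s=get_state();print(s["tool_pos"],s["contact_force"],s["moment"],R.from_quat(s["eef_rot"]).as_matrix()[:,2])
E
```

```text
[ 0.55254875 -0.21389896  0.09903649] [ 0.6922232   3.12897262 -3.14825893] [ 0.70336581 -0.24292315 -0.03374594] [-6.20418250e-04  7.92609643e-05 -9.99999804e-01]
```

send_rows --targets '[[[0, -0.003, 0], [0, 0, 0]], [[0, -0.004, -0.004], [0, 0, 0]], [[0, -0.004, -0.008], [0, 0, 0]], [[0, -0.004, -0.012], [0, 0, 0]], [[0, -0.004, -0.012], [0, 0, 0]]]'

```text
clock: 21.48
tool_pos: [0.5528, -0.2131, 0.1034]
eef_rot: [1.0, -0.03, 0.0, 0.0]
contact_force: [0.6, -0.5, -1.3]
opening: 0.24
finger_force: 12.0
```

```bash
python3 - <<'E'
from h import *
s=get_state();print(s["tool_pos"],s["contact_force"],s["moment"],R.from_quat(s["eef_rot"]).as_matrix()[:,2])
E
```

```text
[ 0.5528487  -0.21306066  0.1033581 ] [ 0.58421872 -0.47907852 -1.29866633] [-0.0292371  -0.02941296 -0.0378123 ] [ 2.45443401e-04 -6.11421217e-04 -9.99999783e-01]
```

send_rows --targets '[[[0, 0, -0.01], [0, 0, 0]], [[0, 0, -0.02], [0, 0, 0]], [[0, 0, -0.03], [0, 0, 0]], [[0, 0, -0.04], [0, 0, 0]], [[0, 0, -0.05], [0, 0, 0]], [[0, 0, -0.06], [0, 0, 0]]]'

```text
clock: 22.22
tool_pos: [0.5528, -0.2127, 0.1213]
eef_rot: [1.0, -0.03, -0.0, 0.0]
contact_force: [-0.0, -0.9, -1.4]
opening: 0.243
finger_force: 12.0
```

send_rows --targets '[[[0, 0, -0.01], [0, 0, 0]], [[0, 0, -0.02], [0, 0, 0]], [[0, 0, -0.03], [0, 0, 0]], [[0, 0, -0.038], [0, 0, 0]], [[0, 0, -0.038], [0, 0, 0]], [[0, 0, -0.038], [0, 0, 0]], [[0, 0, -0.038], [0, 0, 0]]]'

```text
clock: 23.1
tool_pos: [0.5529, -0.2127, 0.1325]
eef_rot: [1.0, -0.03, 0.0, 0.0]
contact_force: [0.7, -0.9, 0.5]
opening: 0.24
finger_force: 12.0
```

```bash
python3 - <<'E'
from h import *
s=get_state();print(s["tool_pos"],s["contact_force"],s["moment"],R.from_quat(s["eef_rot"]).as_matrix()[:,2])
# measure handle vertically in the scene: handle-coloured pixels down the handle axis
S=snap("scene","s7"); A=pickle.load(open("s6.pkl","rb"))
P=np.array([.5525,-.2140])
for z in(.084,.119,.136,.171): print(z,proj(S,[[*P,z]]).round(1))
for T in(A,S):
    print([T["img"][r,265:270].mean(0).round().astype(int).tolist() for r in range(152,184)])
E
```

```text
[ 0.55292054 -0.21267644  0.13252857] [ 0.65467334 -0.93045314  0.53239828] [-0.27493448  0.01395341  0.01457578] [ 1.18990307e-04 -1.63643030e-04 -9.99999980e-01]
0.084 [[267.2 178. ]]
0.119 [[266.9 168.8]]
0.136 [[266.7 164.3]]
0.171 [[266.3 154.8]]
[[68, 105, 138], [72, 110, 144], [70, 110, 143], [78, 122, 158], [146, 217, 246], [144, 216, 246], [143, 213, 245], [143, 214, 245], [143, 211, 243], [158, 225, 248], [164, 233, 252], [148, 218, 246], [72, 111, 143], [73, 113, 148], [89, 136, 169], [74, 114, 150], [74, 115, 149], [74, 115, 150], [77, 118, 154], [92, 142, 181], [97, 151, 191], [101, 156, 198], [105, 159, 201], [104, 157, 201], [103, 158, 201], [100, 158, 199], [84, 150, 195], [47, 114, 161], [53, 101, 161], [55, 99, 160], [50, 94, 150], [46, 84, 136]]
[[38, 47, 51], [33, 31, 29], [33, 35, 39], [33, 38, 44], [34, 38, 42], [40, 44, 52], [41, 45, 51], [40, 46, 52], [39, 47, 54], [36, 40, 47], [35, 41, 48], [34, 41, 46], [37, 42, 48], [41, 46, 55], [40, 47, 54], [38, 48, 58], [49, 69, 89], [62, 109, 145], [62, 110, 144], [111, 120, 125], [109, 120, 125], [108, 119, 123], [106, 115, 118], [98, 106, 109], [99, 100, 102], [93, 96, 96], [93, 95, 96], [70, 79, 90], [28, 51, 81], [35, 62, 101], [44, 86, 137], [45, 83, 134]]
```

```bash
python3 -c "
from plant import *
s=get_state();print(s['tool_pos'],s['contact_force'],s['finger_force'])
print(finish_job())"
```

```text
[ 0.55291917 -0.21266841  0.13252757] [ 0.13614044 -0.93104685 -1.14588606] 11.961684204870835
the job is handed in; nothing more can be done
None
```

I pushed the tray into the holder until it met firm resistance at the expected end-stop position. I then drew the tall gauge straight up about 33–35 mm and handed the job in still gripping it at 12 N, with about 1 N of side force. The judge returned no verdict, and I took no wide final picture of the ring or the other bench items.

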